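# Fit the upper shelf on the four-post drying stand

## Task

The four-post drying stand with the crucible on it is missing its upper shelf. Of the two loose metal shelves lying either side of it, take by its handle the one whose corner holes match the stand's posts, and lower it so that every hole drops over its own post and the shelf lies level, fully down on the posts' collars. Let go only once it is down, do not drop it, and leave the other shelf where it lies.

Things in the scene. Friction and masses are not known exactly. Their poses are not given: they have to be found in the camera images.
- stand: Fixed steel drying stand: base 152 x 116 mm with crucible and cap on it; posts at x +-48, y +-31 mm. Collars 34 mm across, tops at z = 64 mm: the shelf's underside rests there. Above them 8 mm pins, tapered over the last 10 mm, end at z = 98 mm. Origin: centre of the underside, on the worktop; x along long side, z up; half a turn is the same. A tall oven fills x > 0.50, y > 0.11 m.
- shelf_large: Larger loose shelf, the one that fits: aluminium plate 140 x 104 x 6 mm, rim to 12 mm, four 22 mm through holes at x +-48, y +-31 mm; about 0.2 kg. Arched handle over its middle: black grip 46 (x) by 14 (y) by 18 mm, centred 55 mm above the underside. Origin: centre of the underside; x along long side, z up; half a turn is the same.
- shelf_small: Smaller loose shelf, does not fit, stays where it lies: aluminium plate 104 x 82 x 6 mm, rim to 12 mm, four 22 mm holes at x +-31, y +-22 mm. Arched handle over its middle: black grip 46 (x) by 14 (y) by 18 mm, centred 55 mm above the underside. Origin: centre of the underside; x along long side, z up; half a turn is the same.

How it is judged (in metres and radians):
On the way:
1. the larger shelf is lifted clear of the worktop by the gripper (height (world z) of shelf_large above 0.085 m and contact force between the fingers and shelf_large above 0.5 N), for 0.1 s.
At the end, for the whole second after the job is handed in: The larger shelf lies at rest on the stand's four collars, one post through each hole: its underside within about 5 mm of collar height, its centre within 15 mm of the stand's, its long side within 10 degrees of the stand's, level within 4 degrees; the smaller shelf is within 30 mm of where it lay (z of shelf_large in the frame of stand between 0.058 and 0.069 m and horizontal distance between shelf_large and stand below 0.015 m and angle between the x axis of shelf_large and the x axis of stand, either way round below 0.175 rad and angle between shelf_large's own z axis and vertical below 0.07 rad and linear speed of shelf_large below 0.02 m/s and distance of shelf_small from where it was at the start of the episode below 0.03 m); the robot touches nothing.
It fails at once if the larger shelf is dropped (it moves faster than 0.5 m/s while the fingers do not touch it) (contact force between the fingers and shelf_large below 0.1 N and linear speed of shelf_large above 0.5 m/s).
It fails at once if the smaller shelf is moved more than 30 mm (distance of shelf_small from where it was at the start of the episode above 0.03 m).
It also fails if it takes over 38 s, if anything falls off the work surface, if the arm or the gripper's body presses on something with over 40 N, if the wrist force passes 120 N, or if a joint passes its speed limit or range.

## Robot

A 6-joint arm with a two-finger parallel gripper is mounted at the origin on a cart in front of the work surface, level with it; the furniture and walls round the work are solid. World frame = base frame: x ahead of the robot, y to its left, z up, the work surface at z = 0. Lengths are in mm, angles in rad, forces in N, time in s.
With the tool pointing down it reaches from about 275 to 750 mm from the base axis. Payload 10.2 kg.
Tool frame: the origin (TCP) lies on the centre line of the jaws, within the pads' length; the fingertips stand 11 mm ahead of it and the grasp point (between the pads) lies 8 mm behind it (env.tip_extent is the z of the fingertips in the tool frame, in mm); z points along the fingers, y is the line along which they close (so a half turn about z gives the same grasp; the last joint's range is limited). The gripper opens to 85 mm and grips with 20 to 120 N. Pads are 22 mm wide; open, the fingers measure 114 mm over their backs; the gripper's body (76 mm by 85 mm) begins 54 mm behind the grasp point. The pads swing forward as they close: fully open they stand 13 mm farther back than shut.
Start: joints at [0.983, 0.313, 1.498, -0, 1.331, -0.223], TCP at [187.313, 490.454, 242.294] pointing down, gripper open.
Joint ranges: [-2.94, 2.94], [-0.97, 2.17], [0.19, 2.56], [-1.23, 4.37], [0.02, 3.11], [-2.88, 2.88]. Speed limits (rad/s): [2.39, 2.39, 3.01, 3.14, 3.14, 3.14].

## Interface

Orientations are given as a 3x3 rotation matrix whose columns are the frame's x, y, z axes.
In Python, from plant import env gives the robot as it stands.
- The arm moves only by the tool play_rows, never from a script. Its argument "targets" is a list of rows, each an object of numbers: "tx", "ty", "tz": the shift along the world's x, y, z in cm; "roll": the turn about the world's z in rad. In form: [{"tx": .., "ty": .., "tz": .., "roll": ..}, ...]. A call has 1 to 12 rows; each row shifts and turns the commanded pose from where the row before left it; what a row does not reach is not made up. A row lasts 1/8 s, in which the tool goes at most 62.5 mm and 10.7 degrees, less where a joint would pass 70% of its speed; a pose out of reach is approached as far as the arm can. A call with a gripper value outside its range is refused whole. "jaw" is the opening, from -1 (shut) to 1 (fully open), set as the call begins (left out, the last holds). The fingers move at their own pace and stop on an object; "grip_force" is the grip in N (left out, the last holds). Time passes only in rows, so rows that do not move let the fingers close. It gives the time, the measured TCP pose, the force, the opening and the grip force at its end, in the units of the state.
- env.sense(): the state, without advancing time (a new reading comes with each control period).
- env.camera(name): name is "side" or "top"; returns a dict with "frame" (420x560x3 uint8, red, green, blue), "range_z" (420x560 float32, mm along the optical axis (not along the pixel's ray), 0 where there is no reading), "fx", "fy", "cx", "cy" (pixels), "R" (3x3) and "t" (3): a world point X has camera coordinates R X + t. Camera axes: x right, y down, z forward; pixel columns grow to the right and rows downward; lengths in mm; the calibration is good to about 2 mm. A picture is of the moment at which its call begins.
- env.finish_job(): hands the job in; it is judged then, once.
Trained networks look in a picture, given as the dict that the camera call returned (one of the last four; its "shot" number tells which), for a name from the list of things; names that differ only in an ending like _2 or _b are one class to them, and where a whole thing is asked for, a point or a joint stands for the part that bears it (a point fixed in the world has none). Each returns a list of dicts, best first, with "p" (0 to 1); they miss things now and then, are a little off and sometimes report something else, mostly with a low value. They report only what shows in the picture. A call takes as long as a camera call.
- env.find_in(name, picture): "centre" ([x, y, z] in mm, in the coordinates of the camera as it stood for that picture, good to about 4 mm: the middle of the surface that is visible of it).
The state is a dict: "clock": time; "joint_pos": joint angles; "joint_velocities": joint speeds; "tau": joint torques, N m; "position": TCP position; "ee_rot": TCP orientation; "contact_force": force on the tool from outside, world axes, zero at the start; "wrist_torque": the same for the moment, N m; "opening": opening from 0.0 (shut) to 1.0 (fully open); "gripper_force": force on a finger pad.
Only numpy, scipy, OpenCV 4.12 (cv2) and the standard library are available. Lean on these libraries where they do the work, as an engineer would, in place of code of your own. Each camera call takes 0.05 s, during which the arm holds its last target. There are 200 camera calls.

## Working session

There is one attempt and no reset: what is moved stays moved. The work goes in short steps, Python scripts to look and compute and a tool call to move; the robot and the scene stay as the last step left them, time stands still between calls to the robot, and variables do not carry over. Pictures are saved under pics/ and viewed, at most 10 in all, crops included, and the job is handed in when it is done.

Besides the shell and the picture viewer there is one more tool, called after "Request:" by a JSON object that holds its "name" and its "arguments". play_rows: Moves the arm, as the interface text tells. Its arguments: {"type":"object","properties":{"targets":{"type":"array"},"jaw":{"type":"number"},"grip_force":{"type":"number"}},"required":["targets"]}

```bash
mkdir -p pics
cat > h.py <<'E'
import numpy as np, cv2
from plant import env
def world(c):
    z=c["range_z"]; v,u=np.mgrid[:z.shape[0],:z.shape[1]]
    P=np.stack([(u-c["cx"])/c["fx"]*z,(v-c["cy"])/c["fy"]*z,z],-1)
    W=(P-np.array(c["t"]))@np.array(c["R"]); W[z==0]=np.nan
    return W
def save(c,n): cv2.imwrite(f"pics/{n}.png",c["frame"][:,:,::-1])
E
python3 - <<'E'
from h import *
np.set_printoptions(precision=1,suppress=True)
ims=[]
for n in("top","side"):
    c=env.camera(n); np.savez(f"{n}0.npz",**{k:c[k] for k in("frame","range_z","fx","fy","cx","cy","R","t")})
    ims.append(c["frame"]); save(c,n+"0")
    for k in("stand","shelf_large","shelf_small"):
        for d in env.find_in(k,c)[:2]:
            p=np.array(d["centre"]); w=(p-c["t"])@np.array(c["R"])
            print(n,k,d["p"],w,p[0]/p[2]*c["fx"]+c["cx"],p[1]/p[2]*c["fy"]+c["cy"])
s=env.sense(); print(s["clock"],s["ee_rot"],s["opening"],env.tip_extent)
E
```

```text
top stand 0.55 [437.9  28.9  13.6] 292.3166247900466 227.1385642096564
top shelf_large 0.74 [406.2 250.5   6.7] 199.18212084524737 240.18079890230757
top shelf_small 0.79 [ 531.9 -171.     8.9] 375.14170229904784 189.235730313801
side stand 0.83 [437.4  -2.6  13.5] 244.96146867259367 244.61334799418302
side shelf_large 0.6 [416.7 240.9   1.9] 222.8453250681813 195.800137002714
side shelf_small 0.94 [ 527.4 -187.     4.8] 312.36310923937623 299.80860728972334
0.4 [[-0.9  0.4 -0. ]
 [ 0.4  0.9 -0. ]
 [ 0.  -0.  -1. ]] 1.0020073775675795 11.0
```

View pics/top0.png

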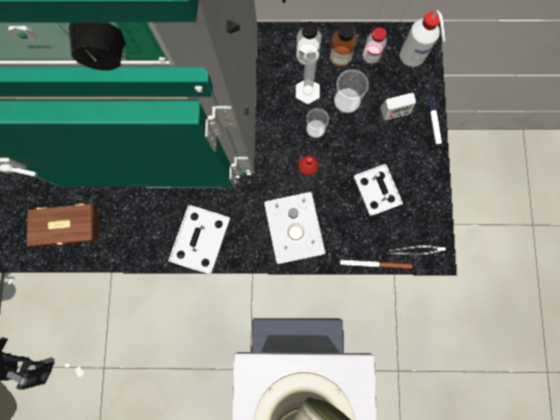

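View pics/side0.png

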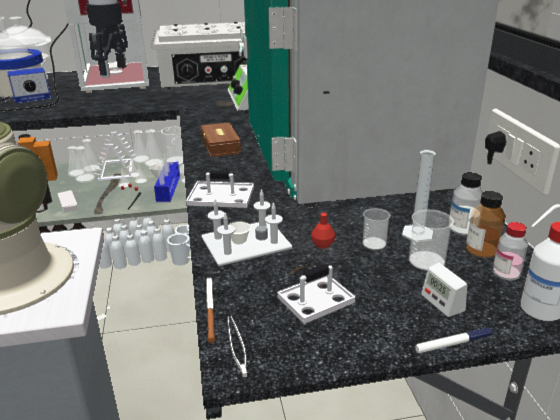

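The top view shows the large shelf at about (200,240), the stand at (295,228) and the small shelf at (378,190). The network's hits agree with that. The oven front lies just beyond the large shelf. Next I'll fit rectangles to the depth data.

```bash
cat > m.py <<'E'
from h import *
np.set_printoptions(precision=1,suppress=True)
def rect(W,ok,ctr,r,lo,hi):
    m=ok&(np.abs(W[...,0]-ctr[0])<r)&(np.abs(W[...,1]-ctr[1])<r)&(W[...,2]>lo)&(W[...,2]<hi)
    mm=m.astype(np.uint8); n,l,st,_=cv2.connectedComponentsWithStats(mm,connectivity=8)
    m=l==1+np.argmax(st[1:,4])
    P=W[m]; R=cv2.minAreaRect(P[:,:2].astype(np.float32)); b=cv2.boxPoints(R)
    e=b[1]-b[0]; f=b[2]-b[1]; L=e if np.hypot(*e)>np.hypot(*f) else f
    a=np.degrees(np.arctan2(L[1],L[0]))%180
    return len(P),np.array(R[0]),np.array(R[1]),a,np.median(P[:,2])
E
python3 - <<'E'
from m import *
for n in("top","side"):
    c=dict(np.load(f"{n}0.npz")); W=world(c); 
    ok=~np.isnan(W[...,0]); br=c["frame"].min(-1)>110
    print(n,"ground",np.nanmedian(W[...,2][(np.abs(W[...,0]-450)<60)&(np.abs(W[...,1]+90)<20)]))
    for k,p in dict(large=(410,245),stand=(437,15),small=(530,-180)).items():
        print(k,*rect(W,ok&br,p,120,-5,30))
        m=ok&(np.hypot(W[...,0]-p[0],W[...,1]-p[1])<110)&(W[...,2]>40)&(W[...,2]<110)
        mm=m.astype(np.uint8); nn,l,st,_=cv2.connectedComponentsWithStats(mm)
        for i in range(1,nn):
            if st[i,4]>5: Q=W[l==i]; print("   high",len(Q),Q.mean(0),Q.min(0),Q.max(0))
E
```

```text
top ground 0.43498136008327126
large 2462 [391.6 211.6] [199.9 158. ] 73.253716 6.576131558849612
   high 177 [408.  249.2  61.4] [379.2 238.1  40.7] [438.4 262.4  67.3]
stand 2122 [440.2  25. ] [157.3 120.8] 12.330504 11.24402855722008
   high 171 [491.5   5.1  66.7] [475.3 -10.7  59.9] [508.   21.2 100.1]
   high 166 [478.2  65.4  66.7] [462.8  50.6  59.7] [494.3  80.3 100.4]
   high 79 [425.7  22.2  42.7] [402.1  -0.1  40.1] [448.8  43.7  48.5]
   high 176 [398.2 -15.1  66.2] [382.6 -30.6  60.2] [414.1   0.9  98.7]
   high 178 [384.9  45.   66.2] [368.9  29.8  59.9] [400.3  61.1  97.7]
small 1265 [ 534.3 -178.9] [109.9  89. ] 20.968441 6.579463987834341
   high 175 [ 530.5 -175.2   61. ] [ 501.7 -189.7   41.4] [ 559.4 -162.5   67.9]
side ground -0.726232260743566
large 1470 [411.7 260.4] [141.1 150.7] 162.68025 5.527383778163038
   high 214 [411.7 241.9  54.9] [381.5 231.3  40. ] [442.7 256.5  65.9]
stand 1921 [443.   30.1] [160.3 139.4] 12.814556 10.243997103504057
   high 439 [488.4  25.1  64. ] [465.6 -16.4  40.1] [511.6  76.6  97. ]
   high 528 [399.2   6.3  61.4] [372.3 -37.6  40. ] [451.5  56.8  97.2]
small 1962 [ 537.7 -172.1] [118.6 100.6] 20.591415 5.580966745502886
   high 387 [ 532.8 -185.2   56. ] [ 504.2 -196.1   40.1] [ 564.4 -169.    65. ]
```

Run:
```python
from m import *
for n in("top","side"):
    c=dict(np.load(f"{n}0.npz")); W=world(c); ok=~np.isnan(W[...,0]); br=c["frame"].min(-1)>110
    for r in (75,82,90): 
        p=(408,247); print(n,r,*rect(W,ok&br&(np.hypot(W[...,0]-p[0],W[...,1]-p[1])<r+6),p,r,3.5,16))
    m=ok&(np.hypot(W[...,0]-p[0],W[...,1]-p[1])<50)&(W[...,2]>50)&(c["frame"].max(-1)<90)
    Q=W[m]; R=cv2.minAreaRect(Q[:,:2].astype(np.float32)); print("grip",len(Q),R,Q[:,2].min(),Q[:,2].max())
    # top surface of grip
    T=Q[Q[:,2]>59]; print("top",len(T),cv2.minAreaRect(T[:,:2].astype(np.float32)),T.mean(0))
c=dict(np.load("top0.npz")); cv2.imwrite("pics/crop.png",cv2.resize(c["frame"][190:290,150:250,::-1],None,fx=6,fy=6,interpolation=cv2.INTER_CUBIC))
```

```text
top 75 2013 [409.8 251.8] [108.4 139.8] 162.57178 7.028268746064339
top 82 2068 [411.  251.4] [108.5 142.4] 162.65535 7.051833475359554
top 90 2069 [411.  251.4] [108.5 142.4] 162.65535 7.051936799924494
grip 92 ((408.4755554199219, 248.4371795654297), (10.090067863464355, 41.586856842041016), 72.23445129394531) 58.178787936629284 67.34198916413732
top 91 ((408.4755554199219, 248.4371795654297), (10.090067863464355, 41.586856842041016), 72.23445129394531) [408.4 248.4  64.1]
side 75 1101 [411.8 245.6] [113.8 140.1] 163.17975 5.870466495626891
side 82 1148 [412.  245.6] [113.8 140.6] 163.17975 5.899567337445781
side 90 1160 [412.  245.6] [113.8 140.7] 163.15823 5.915144843159443
grip 134 ((416.6471252441406, 240.70216369628906), (16.572172164916992, 53.09469223022461), 79.98825073242188) 50.045216204452366 65.90410382836191
top 64 ((411.89361572265625, 242.6479034423828), (14.392807960510254, 41.99578857421875), 79.98825073242188) [412.3 242.4  62. ]
```

View pics/crop.png

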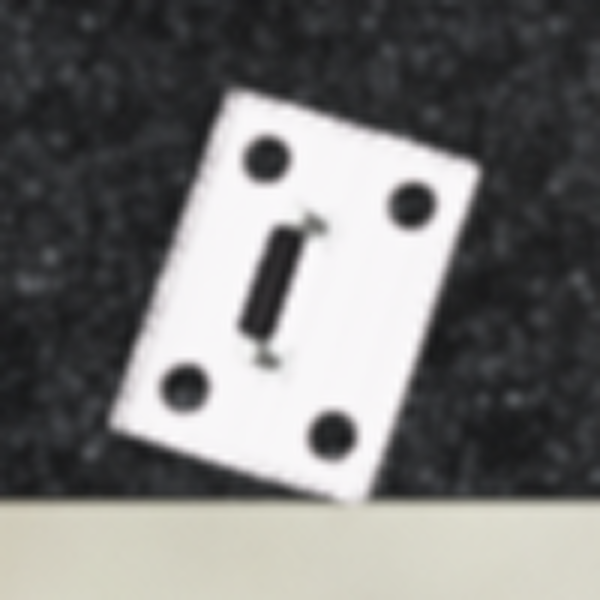

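The crop shows the large shelf's plate and four holes clearly, with the grip at crop (270,285). Fitted poses:

| Item | Centre (mm) | Long side |
|---|---|---|
| Large shelf | (410, 249) | -17.3° |
| Stand | (438.5, 25) | 12.3° |

I'll move above the shelf first.

Request:
{"name": "play_rows", "arguments": {"targets": [{"tx":1,"ty":-1,"roll":0.03},{"tx":2.3,"ty":-2.5,"roll":0.03},{"tx":3,"ty":-3.3},{"tx":3,"ty":-3.3},{"tx":3,"ty":-3.3},{"tx":3,"ty":-3.3},{"tx":3,"ty":-3.3},{"tx":2.5,"ty":-2.6},{"tx":1.5,"ty":-1.5},{},{}], "jaw": 1, "grip_force": 60}}

```text
validation failed for argument at $.ta...
```

Run:
```python
from m import *
s=env.sense(); r=np.array(s["ee_rot"]); print(s["clock"],s["position"],np.degrees(np.arctan2(r[1,1],r[0,1])),s["joint_pos"])
```

```text
0.4 [187.3 490.4 242.2] 69.0975345091115 [ 1.   0.3  1.5  0.   1.3 -0.2]
```

Request:
{"name": "play_rows", "arguments": {"targets": [{"tx":1,"ty":-1,"tz":0,"roll":0.03},{"tx":2.3,"ty":-2.5,"tz":0,"roll":0.035},{"tx":3,"ty":-3.3,"tz":0,"roll":0},{"tx":3,"ty":-3.3,"tz":0,"roll":0},{"tx":3,"ty":-3.3,"tz":0,"roll":0},{"tx":3,"ty":-3.3,"tz":0,"roll":0},{"tx":3,"ty":-3.3,"tz":0,"roll":0},{"tx":2.5,"ty":-2.6,"tz":0,"roll":0},{"tx":1.5,"ty":-1.5,"tz":0,"roll":0},{"tx":0,"ty":0,"tz":0,"roll":0},{"tx":0,"ty":0,"tz":0,"roll":0}], "jaw": 1, "grip_force": 60}}

```text
clock: 1.78
position: [409.9, 249.9, 242.3]
ee_rot: [[-0.955, 0.295, -0.0], [0.295, 0.955, 0.0], [0.0, 0.0, -1.0]]
contact_force: [-0.3, 0.8, 0.5]
opening: 1.001
gripper_force: 0.0
```

Run:
```python
from m import *
s=env.sense(); r=np.array(s["ee_rot"]); print(s["clock"],s["position"],np.degrees(np.arctan2(r[1,1],r[0,1])),s["joint_pos"])
```

```text
1.775 [409.9 249.9 242.3] 72.84164450439432 [ 0.3  0.2  1.6  0.   1.3 -1. ]
```

Request:
{"name": "play_rows", "arguments": {"targets": [{"tx":0,"ty":0,"tz":-1.5,"roll":0},{"tx":0,"ty":0,"tz":-3,"roll":0},{"tx":0,"ty":0,"tz":-3,"roll":0},{"tx":0,"ty":0,"tz":-3,"roll":0},{"tx":0,"ty":0,"tz":-3,"roll":0},{"tx":0,"ty":0,"tz":-2,"roll":0},{"tx":0,"ty":0,"tz":-1.5,"roll":0},{"tx":0,"ty":0,"tz":-1.5,"roll":0},{"tx":0,"ty":0,"tz":-1,"roll":0},{"tx":0,"ty":0,"tz":0,"roll":0}]}}

```text
clock: 3.02
position: [410.1, 249.4, 46.8]
ee_rot: [[-0.955, 0.295, -0.001], [0.295, 0.955, -0.0], [0.001, -0.001, -1.0]]
contact_force: [-0.2, 0.2, 0.6]
opening: 1.001
gripper_force: 0.0
```

Request:
{"name": "play_rows", "arguments": {"targets": [{"tx":0,"ty":0,"tz":0,"roll":0},{"tx":0,"ty":0,"tz":0,"roll":0},{"tx":0,"ty":0,"tz":0,"roll":0},{"tx":0,"ty":0,"tz":0,"roll":0},{"tx":0,"ty":0,"tz":0,"roll":0},{"tx":0,"ty":0,"tz":0,"roll":0},{"tx":0,"ty":0,"tz":0,"roll":0},{"tx":0,"ty":0,"tz":0,"roll":0}], "jaw": -1, "grip_force": 60}}

```text
clock: 4.03
position: [410.5, 249.5, 47.6]
ee_rot: [[-0.955, 0.295, 0.0], [0.295, 0.955, 0.0], [-0.0, 0.0, -1.0]]
contact_force: [-0.8, -0.4, 6.0]
opening: 0.151
gripper_force: 59.6
```

Gripped at an opening of about 13 mm on the 14 mm grip. Lifting now.

Request:
{"name": "play_rows", "arguments": {"targets": [{"tx":0,"ty":0,"tz":0.5,"roll":0},{"tx":0,"ty":0,"tz":1.5,"roll":0},{"tx":0,"ty":0,"tz":2,"roll":0},{"tx":0,"ty":0,"tz":2,"roll":0},{"tx":0,"ty":0,"tz":2,"roll":0},{"tx":0,"ty":0,"tz":2,"roll":0},{"tx":0,"ty":0,"tz":2,"roll":0},{"tx":0,"ty":0,"tz":1.5,"roll":0},{"tx":0,"ty":0,"tz":0.5,"roll":0},{"tx":0,"ty":0,"tz":0,"roll":0}]}}

```text
clock: 5.28
position: [410.2, 249.4, 187.2]
ee_rot: [[-0.955, 0.295, -0.0], [0.295, 0.955, -0.0], [0.0, -0.0, -1.0]]
contact_force: [-0.3, 0.4, -3.0]
opening: 0.154
gripper_force: 58.7
```

Request:
{"name": "play_rows", "arguments": {"targets": [{"tx":0.1,"ty":-0.8,"tz":0,"roll":0.03},{"tx":0.2,"ty":-1.6,"tz":0,"roll":0.05},{"tx":0.3,"ty":-2.4,"tz":0,"roll":0.06},{"tx":0.3,"ty":-2.6,"tz":0,"roll":0.06},{"tx":0.3,"ty":-2.6,"tz":0,"roll":0.06},{"tx":0.3,"ty":-2.6,"tz":0,"roll":0.06},{"tx":0.3,"ty":-2.6,"tz":0,"roll":0.06},{"tx":0.3,"ty":-2.6,"tz":0,"roll":0.06},{"tx":0.3,"ty":-2.4,"tz":0,"roll":0.045},{"tx":0.3,"ty":-1.4,"tz":0,"roll":0.03},{"tx":0.1,"ty":-0.8,"tz":0,"roll":0},{"tx":0,"ty":0,"tz":0,"roll":0}]}}

```text
clock: 6.78
position: [438.1, 25.4, 186.9]
ee_rot: [[-0.977, -0.212, -0.001], [-0.212, 0.977, 0.0], [0.001, 0.0, -1.0]]
contact_force: [0.1, 0.4, -3.4]
opening: 0.158
gripper_force: 58.7
```

Run:
```python
from m import *
s=env.sense(); r=np.array(s["ee_rot"]); print(s["clock"],s["position"],np.degrees(np.arctan2(r[1,1],r[0,1])),s["opening"],s["gripper_force"])
for n in("top","side"):
    c=env.camera(n); W=world(c); ok=~np.isnan(W[...,0]); save(c,n+"1")
    np.savez(f"{n}1.npz",**{k:c[k] for k in("frame","range_z","fx","fy","cx","cy","R","t")})
    print(n,*rect(W,ok,(438,25),110,112,142))
    print(n,*rect(W,ok&(c["frame"].min(-1)>110),(438,25),110,112,142))
ims=[cv2.imread("pics/top1.png")[140:300,200:400],cv2.imread("pics/side1.png")[120:280,150:350]]
cv2.imwrite("pics/b1.png",cv2.resize(np.hstack(ims),None,fx=2,fy=2,interpolation=cv2.INTER_CUBIC))
```

```text
6.775 [438.1  25.4 186.9] 102.26126741439896 0.15756505237683266 58.650712966918945
top 1 [407.9 -14.7] [0. 0.] 0.0 139.94816643749616
top 1 [407.9 -14.7] [0. 0.] 0.0 139.94816643749616
side 119 [450.2 -27. ] [139.4  12.5] 8.689062 140.42435195022762
side 72 [428.4 -30.5] [93.3  8.4] 11.313515 140.50487499198303
```

View pics/b1.png

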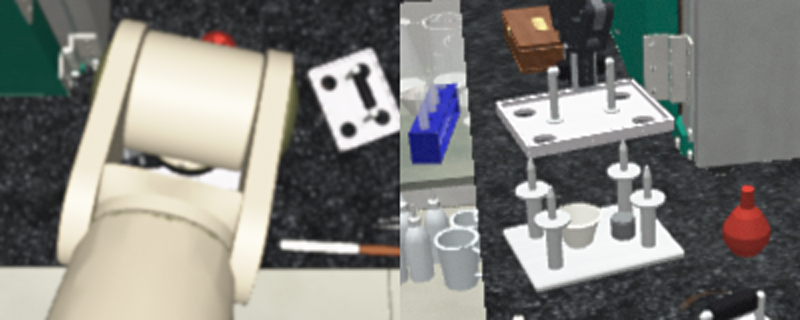

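The right half (side view) shows the shelf held level about 40 mm above the pins, with all four holes visible. I'll compare the shelf with the stand in this one camera, so calibration error cancels.

Run:
```python
from m import *
c=dict(np.load("side1.npz")); W=world(c); ok=~np.isnan(W[...,0])
for lo,hi in((134,158),(130,160),(144,156)): print("shelf",*rect(W,ok&(c["frame"].min(-1)>60),(438,25),110,lo,hi))
# plane tilt of plate floor
m=ok&(np.hypot(W[...,0]-438,W[...,1]-25)<80)&(W[...,2]>143)&(W[...,2]<150)
P=W[m]; A=np.c_[P[:,:2]-[438,25],np.ones(len(P))]; print("plane",len(P),np.linalg.lstsq(A,P[:,2],rcond=None)[0]*[1000,1000,1])
# holes: ray-plane through pixels inside plate outline seeing beyond
H,Wd=c["range_z"].shape; v,u=np.mgrid[:H,:Wd]
d=np.stack([(u-c["cx"])/c["fx"],(v-c["cy"])/c["fy"],np.ones_like(u,float)],-1)@c["R"]; o=-c["R"].T@c["t"]
def onplane(z): s=(z-o[2])/d[...,2]; return o+s[...,None]*d
Q=onplane(146.)
ins=(np.abs(Q[...,0]-438)<85)&(np.abs(Q[...,1]-25)<75)
hole=(ins&(W[...,2]<138)).astype(np.uint8)
n,l,st,ce=cv2.connectedComponentsWithStats(hole)
for i in range(1,n):
    if 6<st[i,4]<400: print("hole",st[i,4],Q[l==i].mean(0),ce[i])
# pins
pm=(ok&(np.abs(W[...,0]-438)<80)&(np.abs(W[...,1]-25)<70)&(W[...,2]>74)&(W[...,2]<100)).astype(np.uint8)
n,l,st,ce=cv2.connectedComponentsWithStats(pm)
for i in range(1,n):
    if st[i,4]>5: print("pin",st[i,4],W[l==i].mean(0),W[l==i][:,2].max(),ce[i])
```

```text
shelf 2091 [439.6  23. ] [140.4 110. ] 12.165815 144.93209354637767
shelf 2101 [439.6  23. ] [140.4 110. ] 12.165815 144.94442585833565
shelf 1563 [439.7  23.1] [140.2 108.7] 12.274457 145.41267868581127
plane 1555 [ -0.9  -4.1 145.4]
hole 352 [498.5   1.4 146. ] [274.1 179.7]
hole 23 [429.5  92.3 146. ] [231.8 163.3]
hole 12 [481.1  54.9 146. ] [260.5 168.5]
hole 16 [385.1  33.8 146. ] [211.6 177.4]
hole 10 [490.3  -3.3 146. ] [270.3 180.6]
hole 11 [396.9 -24.7 146. ] [220.7 190.4]
pin 38 [481.6  58.9  84.6] 96.41123491818801 [261.4 195.9]
pin 40 [388.3  38.1  84.8] 98.18140082245259 [215.4 205.2]
pin 41 [494.9  -2.2  85.8] 97.65333830525077 [273.3 208.9]
pin 45 [401.2 -21.9  85.5] 97.31218182551957 [225.1 219. ]
```

Shelf and stand agree to about 2–3 mm, against 7 mm of hole clearance. I'll shift slightly, lower to just above the pins, and check again there where parallax is small.

Request:
{"name": "play_rows", "arguments": {"targets": [{"tx":0.1,"ty":-0.1,"tz":-0.5,"roll":0},{"tx":0,"ty":0,"tz":-1,"roll":0},{"tx":0,"ty":0,"tz":-1,"roll":0},{"tx":0,"ty":0,"tz":-0.7,"roll":0},{"tx":0,"ty":0,"tz":-0.3,"roll":0},{"tx":0,"ty":0,"tz":0,"roll":0}]}}

```text
clock: 7.62
position: [439.3, 24.5, 152.2]
ee_rot: [[-0.977, -0.214, -0.0], [-0.214, 0.977, 0.0], [0.0, 0.0, -1.0]]
contact_force: [-0.7, 0.7, -2.8]
opening: 0.152
gripper_force: 58.6
```

Run:
```python
from m import *
c=env.camera("side"); W=world(c); ok=~np.isnan(W[...,0])
print(*rect(W,ok&(c["frame"].min(-1)>60),(438,25),110,99,123))
print("cam",-c["R"].T@np.array(c["t"]))
im=c["frame"][130:270,180:340,::-1]; cv2.imwrite("pics/s2.png",cv2.resize(im,None,fx=5,fy=4.2857,interpolation=cv2.INTER_CUBIC))
```

```text
2091 [441.5  20.2] [141.1 110.8] 12.148544 110.09227957843284
cam [ 344.9 -897.8  571.5]
```

View pics/s2.png

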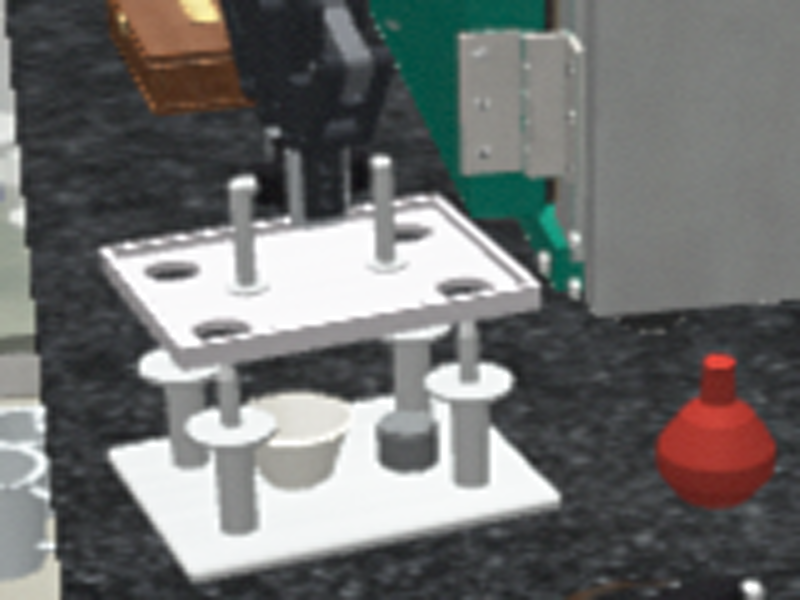

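In the side view each hole sits over its pin, for example holes at (222,330) and (465,288) above pins at (228,385) and (467,350). The shelf measures (441.5, 20.2) against the pins' (441.8, 20.7) in the same camera. Lowering.

Request:
{"name": "play_rows", "arguments": {"targets": [{"tx":0,"ty":0,"tz":-0.4,"roll":0},{"tx":0,"ty":0,"tz":-0.5,"roll":0},{"tx":0,"ty":0,"tz":-0.5,"roll":0},{"tx":0,"ty":0,"tz":-0.5,"roll":0},{"tx":0,"ty":0,"tz":-0.4,"roll":0},{"tx":0,"ty":0,"tz":0,"roll":0}]}}

```text
clock: 8.43
position: [439.2, 24.5, 129.0]
ee_rot: [[-0.977, -0.214, -0.001], [-0.214, 0.977, 0.0], [0.001, 0.0, -1.0]]
contact_force: [0.6, 0.5, -1.4]
opening: 0.149
gripper_force: 58.6
```

Request:
{"name": "play_rows", "arguments": {"targets": [{"tx":0,"ty":0,"tz":-0.4,"roll":0},{"tx":0,"ty":0,"tz":-0.4,"roll":0},{"tx":0,"ty":0,"tz":-0.3,"roll":0},{"tx":0,"ty":0,"tz":-0.2,"roll":0},{"tx":0,"ty":0,"tz":-0.2,"roll":0},{"tx":0,"ty":0,"tz":0,"roll":0},{"tx":0,"ty":0,"tz":0,"roll":0}]}}

```text
clock: 9.3
position: [439.3, 24.4, 114.4]
ee_rot: [[-0.977, -0.214, 0.0], [-0.214, 0.977, -0.0], [-0.0, -0.0, -1.0]]
contact_force: [-0.5, -0.3, -2.3]
opening: 0.153
gripper_force: 58.7
```

Request:
{"name": "play_rows", "arguments": {"targets": [{"tx":0,"ty":0,"tz":-0.1,"roll":0},{"tx":0,"ty":0,"tz":-0.1,"roll":0},{"tx":0,"ty":0,"tz":0,"roll":0}]}}

```text
clock: 9.68
position: [439.3, 24.5, 112.2]
ee_rot: [[-0.977, -0.214, -0.0], [-0.214, 0.977, 0.0], [0.0, 0.0, -1.0]]
contact_force: [-0.2, 0.8, -2.0]
opening: 0.15
gripper_force: 58.7
```

Request:
{"name": "play_rows", "arguments": {"targets": [{"tx":0,"ty":0,"tz":-0.1,"roll":0},{"tx":0,"ty":0,"tz":0,"roll":0}]}}

```text
clock: 9.93
position: [439.4, 24.4, 111.6]
ee_rot: [[-0.977, -0.214, 0.0], [-0.214, 0.977, -0.0], [-0.0, -0.0, -1.0]]
contact_force: [-1.4, 0.1, 2.5]
opening: 0.15
gripper_force: 59.2
```

The force flipped sign, from -2.0 to +2.5 N, so the shelf is resting on the collars. I'll check that it is level before opening.

Run:
```python
from m import *
c=env.camera("side"); W=world(c); ok=~np.isnan(W[...,0])
print(*rect(W,ok&(c["frame"].min(-1)>60),(438,25),110,60,84))
m=ok&(np.hypot(W[...,0]-440,W[...,1]-22)<60)&(W[...,2]>66)&(W[...,2]<74)
P=W[m]; A=np.c_[P[:,:2]-[438,25],np.ones(len(P))]; print("plane",len(P),np.linalg.lstsq(A,P[:,2],rcond=None)[0]*[1000,1000,1])
im=c["frame"][130:270,180:340,::-1]; cv2.imwrite("pics/s3.png",cv2.resize(im,None,fx=5,fy=4.2857,interpolation=cv2.INTER_CUBIC))
```

```text
2107 [441.3  21.5] [140.7 110.6] 11.709505 69.53603607081602
plane 1144 [ 0.4 -3.8 69.5]
```

View pics/s3.png

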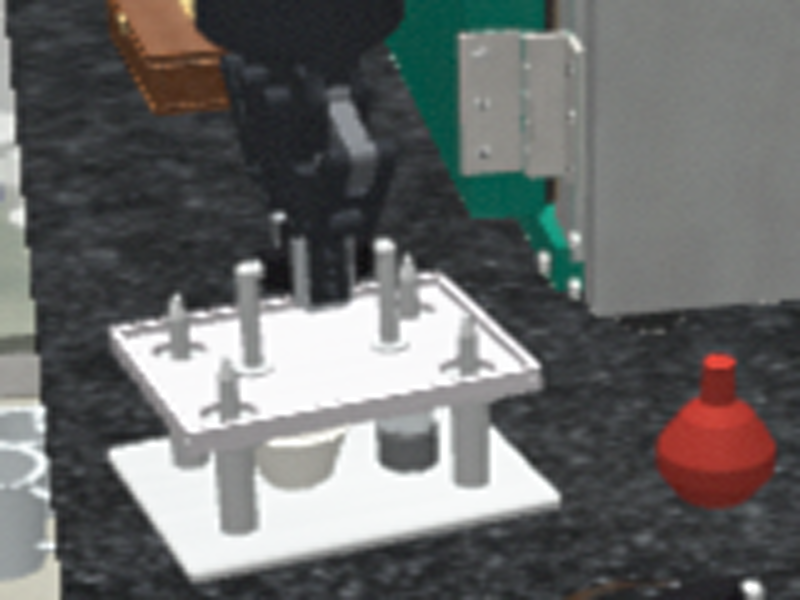

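All four pins stand up through their holes, at (178,310), (227,380), (467,340) and (408,285). The plate is level, with its floor at 69.5 mm, so the underside is at about 63.5 mm. Releasing and retreating upward.

Request:
{"name": "play_rows", "arguments": {"targets": [{"tx":0,"ty":0,"tz":0,"roll":0},{"tx":0,"ty":0,"tz":0,"roll":0},{"tx":0,"ty":0,"tz":0,"roll":0},{"tx":0,"ty":0,"tz":0,"roll":0},{"tx":0,"ty":0,"tz":0,"roll":0},{"tx":0,"ty":0,"tz":0,"roll":0},{"tx":0,"ty":0,"tz":0,"roll":0},{"tx":0,"ty":0,"tz":0,"roll":0}], "jaw": 1}}

```text
clock: 10.98
position: [439.3, 24.5, 111.3]
ee_rot: [[-0.977, -0.214, -0.0], [-0.214, 0.977, -0.0], [0.0, -0.0, -1.0]]
contact_force: [0.7, -0.3, 0.3]
opening: 1.003
gripper_force: 0.0
```

Request:
{"name": "play_rows", "arguments": {"targets": [{"tx":0,"ty":0,"tz":0.5,"roll":0},{"tx":0,"ty":0,"tz":1,"roll":0},{"tx":0,"ty":0,"tz":2,"roll":0},{"tx":0,"ty":0,"tz":3,"roll":0},{"tx":0,"ty":0,"tz":3,"roll":0},{"tx":0,"ty":0,"tz":2,"roll":0},{"tx":0,"ty":0,"tz":1,"roll":0},{"tx":0,"ty":0,"tz":0,"roll":0},{"tx":0,"ty":0,"tz":0,"roll":0}]}}

```text
clock: 12.1
position: [439.0, 24.5, 235.6]
ee_rot: [[-0.977, -0.213, -0.001], [-0.213, 0.977, 0.0], [0.001, 0.001, -1.0]]
contact_force: [0.0, -0.7, -0.3]
opening: 1.001
gripper_force: 0.0
```

Run:
```python
from m import *
c=env.camera("side"); W=world(c); ok=~np.isnan(W[...,0])
print(*rect(W,ok&(c["frame"].min(-1)>60),(438,25),110,60,84))
m=ok&(np.hypot(W[...,0]-440,W[...,1]-22)<60)&(W[...,2]>66)&(W[...,2]<74)
P=W[m]; A=np.c_[P[:,:2]-[438,25],np.ones(len(P))]; print("plane",len(P),np.linalg.lstsq(A,P[:,2],rcond=None)[0]*[1000,1000,1])
print("small",*rect(W,ok&(c["frame"].min(-1)>110),(530,-180),120,-5,30))
im=c["frame"][130:270,180:340,::-1]; cv2.imwrite("pics/s4.png",cv2.resize(im,None,fx=5,fy=4.2857,interpolation=cv2.INTER_CUBIC))
```

```text
2161 [441.3  21.2] [142.  110.4] 12.018538 69.59939948209754
plane 1187 [-0.3  3.3 69.6]
small 1957 [ 537.4 -171.8] [117.9 102.7] 21.258183 5.629902173641072
```

View pics/s4.png

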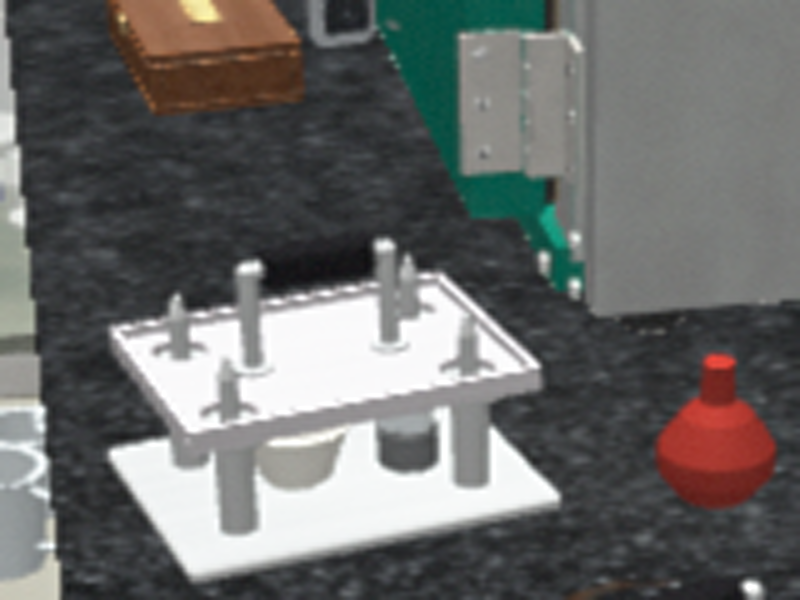

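The shelf lies level on its collars with all four pins through the holes. The gripper is clear and the small shelf hasn't moved.

```bash
python3 -c "
from plant import env
print(env.finish_job())"
```

```text
the job is handed in; nothing more can be done
None
```

I seated the large shelf level on the stand's four collars with a post through each hole, left the small shelf where it lay, and handed the job in at about 12 s; the judge returned no verdict.

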